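Set and lock the stop of a handle-drilling jig

TASK

Two drilling jigs stand on the bench; one of them holds a wooden handle blank against its end block. On that jig, slide the stop along its rail until it is up against the free end of the blank, then turn the stop's clamp knob clockwise as far as it goes to lock it. Leave the blank in its seat, and leave the empty jig's stop and knob as they are.

Things in the scene. Friction and masses are not known exactly. Their poses are not given: they have to be found in the camera images.
- knob_grip (a point): Black T-bar clamp knob on the dark steel stop of the jig holding the blank: bar 48 long, 14 thick, 36 mm tall. Point: on its turning axis, mid-height of the bar, 83 mm above the bench (bar 65 to 101 mm; flat stop top, 46 x 50, at 55 mm). z up, y along the bar, x across. Open, the stop slides with about 2 N and may be slid by the knob. Its face is 25 mm ahead of the knob's axis along the rail.
- work_knob (a joint): Turn of that knob in rad, growing clockwise seen from above. 0: open, bar along the rail (starts 0 to 0.15). 1.31 (75 degrees): hard stop, locked. Needs about 0.1 N m, 0.2 at the end. It lowers a pad inside the stop that bites on the rail from about 0.9 on; at 1.31 it holds the stop against some 20 N. It stays where it is left.
- blank_end (a point): Centre of the end face, towards the stop, of the loose wooden blank (100 x 28 x 12 mm, 50 g) lying on the jig's bed beside the rail, its other end 1 to 3 mm from the fixed end block. 18 mm above the bench. y along the rail, from stop to blank; x across, z up. The knob's axis runs 31 mm to the +x side; it is 25 mm behind this point along y when the stop touches the blank.
- spare_tip (a point): End of the T-bar knob (22 mm from its axis, 83 mm above the bench) on the stop of the other, empty jig, which is otherwise the same: aluminium base 310 x 90 mm with a steel rail and a dark end block. To be left alone.
Mind the look-alikes: they are no part of the job. Leave any purple look-alike of the part that bears blank_end alone.

How it is judged (in metres and radians):
On the way, in this order (a step that is already met when the one before it is completed fails the run):
1. the stop is up against the blank's end (gap under 10 mm) with its knob still open (under 0.5 rad) (y of knob_grip in the frame of blank_end above -0.035 m and value of joint work_knob below 0.5 rad), for 0.1 s.
2. the knob is turned clockwise to lock, with the stop still at the blank's end (y of knob_grip in the frame of blank_end above -0.035 m and value of joint work_knob above 1.1 rad), for 0.1 s.
At the end, for the whole second after the job is handed in: The stop's face is within 10 mm of the blank's end, its knob is turned to at least 1.1 rad (63 degrees of its 75), the blank's end is within 15 mm of where it started, and the empty jig's knob tip is within 10 mm of where it started (all of step 2 and y of knob_grip in the frame of blank_end below -0.015 m and distance of blank_end from where it was at the start of the episode below 0.015 m and distance of spare_tip from where it was at the start of the episode below 0.01 m); the robot touches nothing.
It fails at once if the blank is knocked or taken out of its seat (its end moves more than 15 mm) (distance of blank_end from where it was at the start of the episode above 0.015 m).
It fails at once if the empty jig's stop is slid or its knob turned (its tip moves more than 10 mm) (distance of spare_tip from where it was at the start of the episode above 0.01 m).
It also fails if it takes over 35 s, if anything falls off the work surface, if the arm or the gripper's body presses on something with over 40 N, if the wrist force passes 120 N, or if a joint passes its speed limit or range.

ROBOT

A 6-joint arm with a two-finger parallel gripper is mounted at the origin on the work surface. World frame = base frame: x ahead of the robot, y to its left, z up, the work surface at z = 0. Lengths are in mm, angles in rad, forces in N, time in s.
With the tool pointing down it reaches from about 300 to 775 mm from the base axis. Payload 14.6 kg.
Tool frame: the origin (TCP) lies between the finger pads; the fingertips stand 19 mm ahead of it and the grasp point (between the pads) is the TCP; z points along the fingers, y is the line along which they close (so a half turn about z gives the same grasp; the last joint's range is limited). The gripper opens to 94 mm and grips with 3 to 60 N. Pads are 16 mm wide; open, the fingers measure 119 mm over their backs; the gripper's body (75 mm by 177 mm) begins 78 mm behind the grasp point.
Start: joints at [-1.326, 0.3, 1.521, -0, 1.321, -0.067], TCP at [168.718, -523.473, 224.446] pointing down, gripper open.
Joint ranges: [-3.03, 3.03], [-0.79, 2.21], [0.23, 2.52], [-1.04, 4.18], [0, 3.07], [-2.55, 2.55]. Speed limits (rad/s): [2.22, 2.22, 2.57, 3.14, 3.14, 3.14].

INTERFACE

Orientations are given as [roll, pitch, yaw] about the fixed x, y, z axes, in that order (R = Rz(yaw) Ry(pitch) Rx(roll)).
In Python, from cell import monitor, imaging, job, find_in, trace gives the robot as it stands. The module is installed in compiled form; this text tells all that it offers.
- The arm moves only by the tool arm_command, never from a script. Its argument "steps" is a list of rows, each a list of 5 numbers: the opening, from 0 (shut) to 1 (fully open), then the shift along the tool's x, y, z in mm, then the turn about the tool's z in degrees. In form: [[gripper, dx, dy, dz, turn], ...]. A call has 1 to 20 rows; each row is the pose to reach, as a shift and turn from the pose commanded when the call began, along the tool's axes at that moment; what a row does not reach only later rows make up. A row lasts 1/8 s, in which the tool goes at most 62.5 mm and 10.7 degrees, less where a joint would pass 70% of its speed; a pose out of reach is approached as far as the arm can. A call with a gripper value outside its range is refused whole. The fingers move at their own pace and stop on an object; "force" is the grip in N (left out, the last holds). Time passes only in rows, so rows that repeat a pose let the fingers close. It gives the time, the measured TCP pose, the force, the opening and the grip force at its end, in the units of the state.
- monitor.read_state(): the state, without advancing time (a new reading comes with each control period).
- imaging.camera(name): name is "scene" or "side" or "wrist"; returns a dict with "img" (384x512x3 uint8, red, green, blue), "mtx" (3x3 intrinsics, pixels), "D" ([k1, k2, p1, p2, k3] as OpenCV has them; the pictures are not rectified), "view" (4x4, takes a point from world to camera coordinates). Camera axes: x right, y down, z forward; pixel columns grow to the right and rows downward; lengths in mm; the calibration is good to about 2 mm. A picture is of the moment at which its call begins. There is no depth.
- job.sign_off(): hands the job in; it is judged then, once.
Trained networks look in a picture, given as the dict that the camera call returned (one of the last four; its "shot" number tells which), for a name from the list of things; names that differ only in an ending like _2 or _b are one class to them, and where a whole thing is asked for, a point or a joint stands for the part that bears it (a point fixed in the world has none). Each returns a list of dicts, best first, with "p" (0 to 1); they miss things now and then, are a little off and sometimes report something else, mostly with a low value. They report only what shows in the picture. A call takes as long as a camera call. They do not tell look-alikes from the thing itself.
- find_in(picture, target): "rect" ([centre column, centre row, width, height] in pixels, round what is visible of it).
- trace(picture, target): "region" (384x512 bool, what is visible of it) and "rect" ([centre column, centre row, width, height] in pixels, round what is visible of it).
The state is a dict: "clock": time; "joints": joint angles; "qd": joint speeds; "effort": joint torques, N m; "eef_pos": TCP position; "eef_rot": TCP orientation; "wrist_force": force on the tool from outside, world axes, zero at the start; "moment": the same for the moment, N m; "finger_gap": finger opening in mm; "finger_force": force on a finger pad.
Only numpy, scipy, OpenCV 4.12 (cv2) and the standard library are available. Lean on these libraries where they do the work, as an engineer would, in place of code of your own. Each camera call takes 0.05 s, during which the arm holds its last target. There are 200 camera calls.

## Working session

There is one attempt and no reset: what is moved stays moved. The work goes in short steps, Python scripts to look and compute and a tool call to move; the robot and the scene stay as the last step left them, time stands still between calls to the robot, and variables do not carry over. Pictures are saved under pics/ and viewed, at most 10 in all, crops included, and the job is handed in when it is done.

Besides the shell and the picture viewer there is one more tool, called after "Request:" as name(argument=value, ...) on one line, values as JSON. arm_command: Moves the arm, as the interface text tells. Its arguments: {"type":"object","properties":{"steps":{"type":"array","items":{"type":"array","items":{"type":"number"}}},"force":{"type":"number"}},"required":["steps"]}

```bash
mkdir -p pics
cat > h.py <<'E'
import numpy as np, cv2
from cell import monitor, imaging, job, find_in, trace
def save(p,name): cv2.imwrite('pics/'+name,p['img'][...,::-1])
def ray(p,uv,z):
    n=cv2.undistortPoints(np.array([[uv]],float),p['mtx'],np.array(p['D'],float))[0,0]
    R=p['view'][:3,:3];t=p['view'][:3,3]
    o=-R.T@t;d=R.T@np.array([n[0],n[1],1]);return o+d*(z-o[2])/d[2]
def proj(p,P):
    R=p['view'][:3,:3];t=p['view'][:3,3]
    return cv2.projectPoints(np.array(P,float).reshape(-1,1,3),cv2.Rodrigues(R)[0],t,p['mtx'],np.array(p['D'],float))[0][:,0]
E
python3 - <<'E'
from h import *
ims=[]
for c in('scene','side'):
    p=imaging.camera(c);ims.append(p['img'])
    for t,z in(('knob_grip',83),('blank_end',18),('spare_tip',83)):
        for r in find_in(p,t)[:4]: print(c,t,round(r['p'],2),np.round(r['rect']),ray(p,r['rect'][:2],z).round())
cv2.imwrite('pics/a.png',cv2.resize(np.vstack(ims),None,fx=.78,fy=.78)[...,::-1]) if 0 else [cv2.imwrite(f'pics/a{i}.png',cv2.resize(m,(800,600))[...,::-1]) for i,m in enumerate(ims)]
s=monitor.read_state();print(s['clock'],s['eef_pos'],s['eef_rot'])
E
```

```text
scene knob_grip 0.59 [281. 228.  14.  18.] [514. 170.  83.]
scene blank_end 0.81 [388. 251.  32.  12.] [373. 436.  18.]
scene blank_end 0.58 [329. 262.  36.  33.] [494. 318.  18.]
side knob_grip 0.56 [231. 216.  16.  24.] [513. 167.  83.]
side blank_end 0.78 [216. 268.  22.  27.] [490. 318.  18.]
side blank_end 0.63 [241. 316.  12.  39.] [362. 438.  18.]
side spare_tip 0.65 [295. 143.   8.  16.] [ 477. -325.   83.]
0.4 [ 168.7205707  -523.44440929  224.34952959] [-3.14141625e+00 -2.58294929e-05  3.11798888e-01]
```

View pics/a0.png

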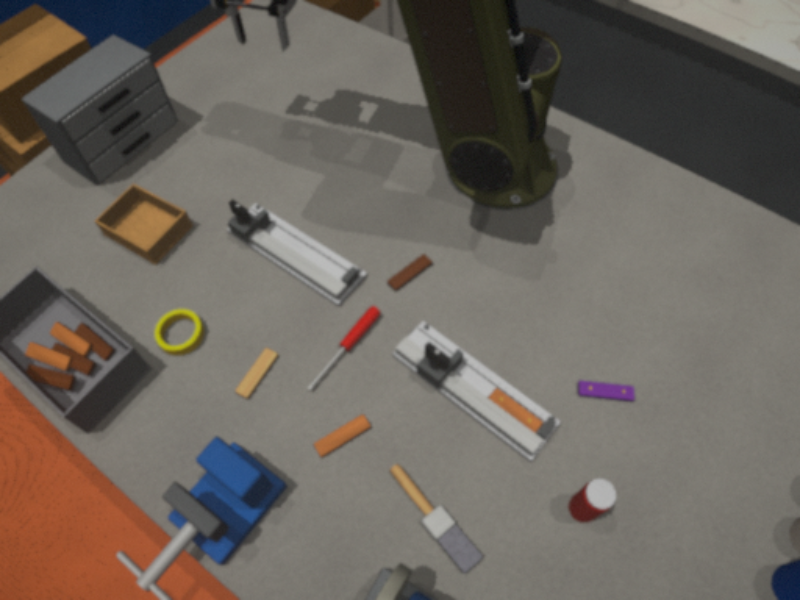

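View pics/a1.png

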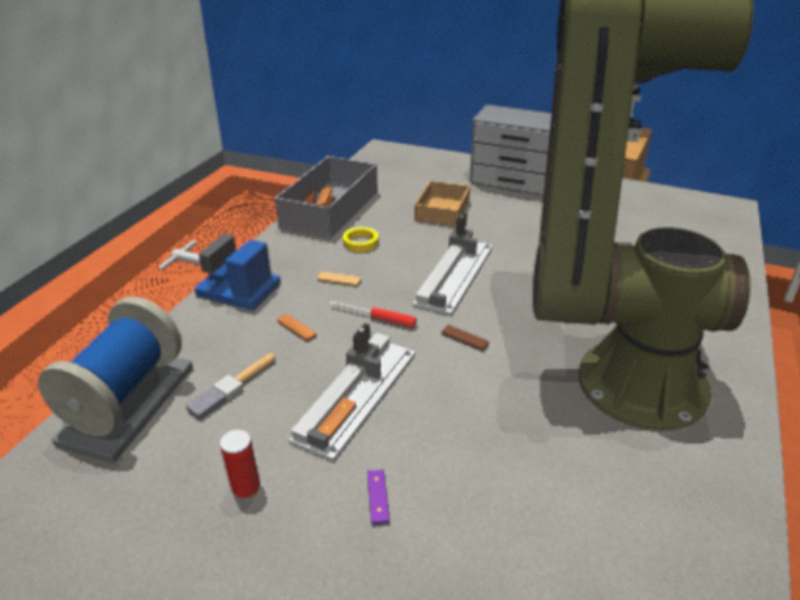

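The scene shows two jigs. One is empty, with its knob near (240,210) in the enlarged scene picture. The other holds an orange blank at (515,408), with its stop and knob at (438,358), so that is the job jig. Scene and side views agree on that knob at about (514,169). The purple bar at (605,390) and the loose blocks are look-alikes. I'll go above the knob and use the wrist camera there for the confirming look.

Request:
arm_command(steps=[[1,45,-46,0,-6],[1,90,-92,0,-12],[1,135,-138,0,-18],[1,180,-184,0,-24],[1,225,-230,0,-30],[1,270,-276,0,-36],[1,315,-322,0,-42],[1,360,-368,0,-48],[1,405,-414,0,-54],[1,450,-460,0,-60],[1,495,-506,0,-66],[1,541,-553,0,-69],[1,541,-553,0,-69],[1,541,-553,0,-69],[1,541,-553,0,-69]])

```text
clock: 2.28
eef_pos: [513.7, 168.1, 224.4]
eef_rot: [-3.141, 0.0, 1.516]
wrist_force: [-0.0, 0.6, -0.0]
finger_gap: 94.0
finger_force: 0.0
```

Run:
```python
from h import *
s=monitor.read_state();print(s['clock'],s['eef_pos'],s['eef_rot'],s['joints'])
p=imaging.camera('wrist')
cv2.imwrite('pics/w.png',cv2.resize(p['img'],(800,600))[...,::-1])
for t,z in(('knob_grip',101),('blank_end',24),('spare_tip',83)):
    for r in trace(p,t)[:3]:
        (c,wh,a)=cv2.minAreaRect(np.argwhere(r['region'])[:,::-1].astype(np.float32))
        B=np.array([ray(p,q,z) for q in cv2.boxPoints((c,wh,a))])
        e=np.diff(np.vstack([B,B[:1]]),axis=0)[:2];L=np.linalg.norm(e,axis=1);k=L.argmax()
        print(t,round(r['p'],2),np.round(r['rect']),ray(p,c,z).round(1),L.round(1),np.degrees(np.arctan2(e[k,1],e[k,0])).round(1)%180, B[:,:2].round().tolist())
print('cam',-p['view'][:3,:3].T@p['view'][:3,3])
```

```text
2.275 [513.70592514 168.12465076 224.40840382] [-3.14134063e+00  1.78822645e-04  1.51566533e+00] [ 2.48570672e-01  2.78994311e-01  1.54797745e+00 -9.84777724e-05
  1.31491485e+00  3.03726626e-01]
knob_grip 0.91 [256. 192.  28.  58.] [512.9 169.6 101. ] [22.  51.8] 87.4 [[503.0, 196.0], [525.0, 194.0], [523.0, 143.0], [500.0, 144.0]]
blank_end 0.9 [228.  37.  34.  75.] [493.7 305.   24. ] [28.6 70.5] 86.3 [[482.0, 340.0], [511.0, 338.0], [506.0, 268.0], [476.0, 270.0]]
cam [517.18363075 243.10805386 385.98713682]
```

View pics/w.png

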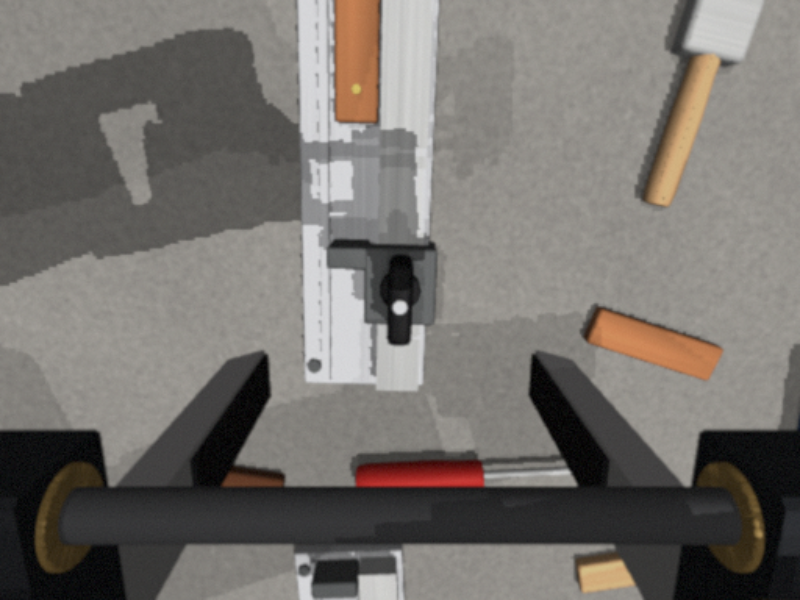

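The wrist view shows the job jig close up. The T-bar is at (400,305), lying along the rail. The orange blank, with its free end at (357,122), sits on the same jig's bed; the loose orange block at (655,343) and the jig at the bottom edge are not involved. This confirms the target: knob (513,169), rail direction about 86.5°, slide about 73 mm. Next I descend and grip.

Request:
arm_command(steps=[[0.6,1,0,40,0],[0.6,1,0,80,0],[0.6,1,0,115,0],[0.6,1,0,139,0],[0.6,1,0,139,0],[0.6,1,0,139,0],[0,1,0,139,0],[0,1,0,139,0],[0,1,0,139,0],[0,1,0,139,0],[0,1,0,139,0],[0,1,0,139,0]], force=30)

```text
clock: 3.98
eef_pos: [514.0, 169.8, 85.4]
eef_rot: [-3.142, -0.0, 1.516]
wrist_force: [-0.9, -0.6, 1.1]
finger_gap: 14.2
finger_force: 29.9
```

Gripped (gap 14.2 mm). I'll slide 62 mm and check.

Request:
arm_command(steps=[[0,8,0,0,0],[0,18,0,0,0],[0,28,0,0,0],[0,38,0,0,0],[0,48,0,0,0],[0,56,0,0,0],[0,62,0,0,0],[0,62,0,0,0],[0,62,0,0,0]])

```text
clock: 5.1
eef_pos: [518.9, 232.7, 85.6]
eef_rot: [3.138, -0.001, 1.516]
wrist_force: [13.5, 0.3, -8.0]
finger_gap: 14.0
finger_force: 29.9
```

Run:
```python
from h import *
p=imaging.camera('wrist')
cv2.imwrite('pics/w2.png',cv2.resize(p['img'],(800,600))[...,::-1])
for r in trace(p,'blank_end')[:3]:
        v=np.argwhere(r['region']); b=v[v[:,0]>=v[:,0].max()-1].mean(0)[::-1]
        print(round(r['p'],2),np.round(r['rect']),b,ray(p,b,24).round(1))
```

```text
0.85 [210.  83.  45. 166.] [213.88461538 165.28846154] [493.  269.3  24. ]
```

View pics/w2.png

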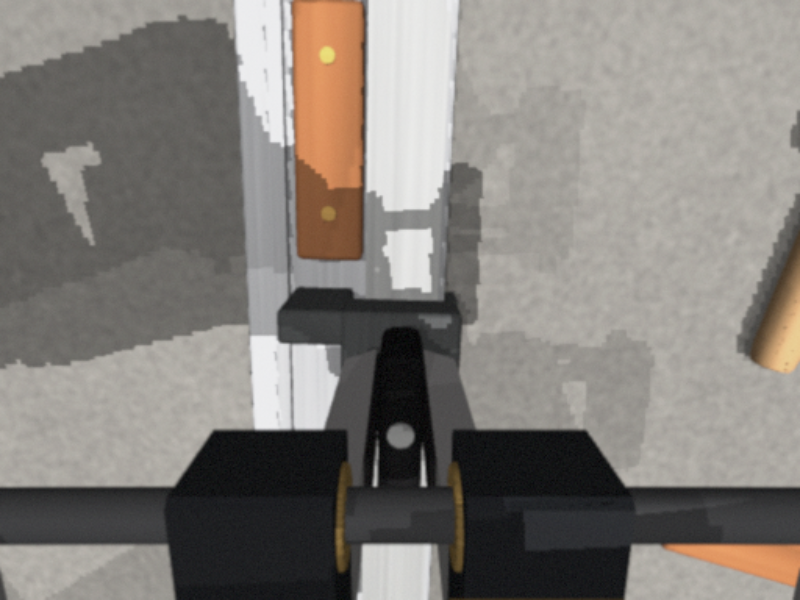

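The wrist view shows the stop moved with the knob. The blank's end is at (330,258) and the stop's face edge at (318,290), a gap of about 11 mm. A side force of 13 N in +x suggests the rail leans slightly to +x, so I add +2 mm in tool y and slide the rest.

Request:
arm_command(steps=[[0,3,1,0,0],[0,6,2,0,0],[0,8,2,0,0],[0,10,2,0,0],[0,10,2,0,0],[0,10,2,0,0]])

```text
clock: 5.95
eef_pos: [520.0, 242.0, 85.5]
eef_rot: [3.141, -0.001, 1.516]
wrist_force: [2.0, 1.5, 0.0]
finger_gap: 14.3
finger_force: 29.9
```

Run:
```python
from h import *
p=imaging.camera('wrist')
cv2.imwrite('pics/w3.png',cv2.resize(p['img'][100:300,130:330],(700,600))[...,::-1])
for r in trace(p,'blank_end')[:3]:
        v=np.argwhere(r['region']); b=v[v[:,0]>=v[:,0].max()-1].mean(0)[::-1]
        print(round(r['p'],2),np.round(r['rect']),b,ray(p,b,24).round(1))
```

```text
0.77 [211.  99.  50. 162.] [212.33333333 179.17777778] [492.  269.2  24. ]
0.59 [20.  5. 24.  9.] [18.83333333  6.33333333] [387.2 379.3  24. ]
```

View pics/w3.png

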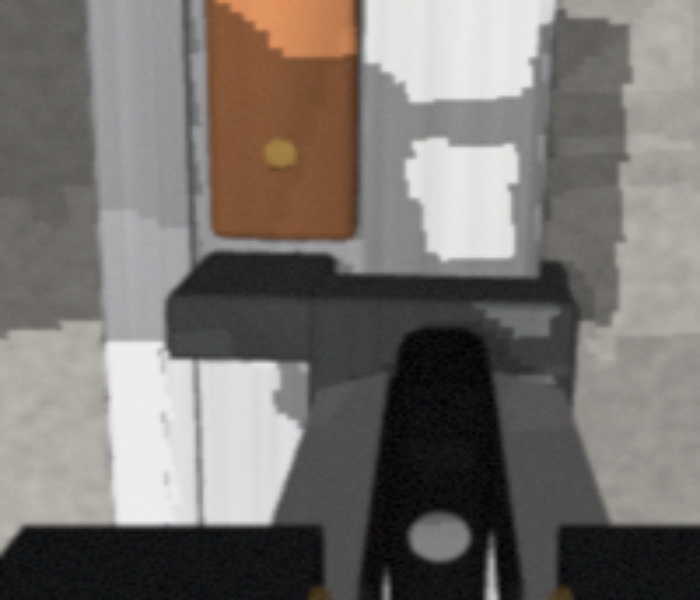

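The crop shows about 3–4 mm left between the blank's end (285,238) and the face (270,257). I'll close it by 4 mm, hold, then start turning clockwise.

Request:
arm_command(steps=[[0,2,0.2,0,0],[0,4,0.3,0,0],[0,4,0.3,0,0],[0,4,0.3,0,0],[0,4,0.3,0,8],[0,4,0.3,0,16],[0,4,0.3,0,24],[0,4,0.3,0,32],[0,4,0.3,0,40],[0,4,0.3,0,40]])

```text
clock: 7.3
eef_pos: [522.9, 245.0, 85.6]
eef_rot: [3.137, -0.004, 0.816]
wrist_force: [18.9, -3.3, -7.4]
finger_gap: 13.6
finger_force: 29.9
```

Side force is 19 N in +x, so the knob axis sits slightly off my TCP. I'll follow the force and continue turning.

Request:
arm_command(steps=[[0,2,2.2,0,0],[0,2,2.2,0,0],[0,2,2.2,0,7],[0,2,2.2,0,14],[0,2,2.2,0,14]])

```text
clock: 7.92
eef_pos: [524.1, 245.3, 85.5]
eef_rot: [3.141, -0.001, 0.572]
wrist_force: [6.2, -2.3, -0.5]
finger_gap: 13.7
finger_force: 29.9
```

Run:
```python
from h import *
s=monitor.read_state();print(s['eef_pos'],s['wrist_force'],s['moment'])
p=imaging.camera('wrist')
cv2.imwrite('pics/w4.png',cv2.resize(p['img'],(800,600))[...,::-1])
```

```text
[524.14134388 245.33384966  85.50797407] [ 6.18696492 -2.3438112  -0.49114801] [-0.57704191 -0.9509549  -0.03390387]
```

View pics/w4.png

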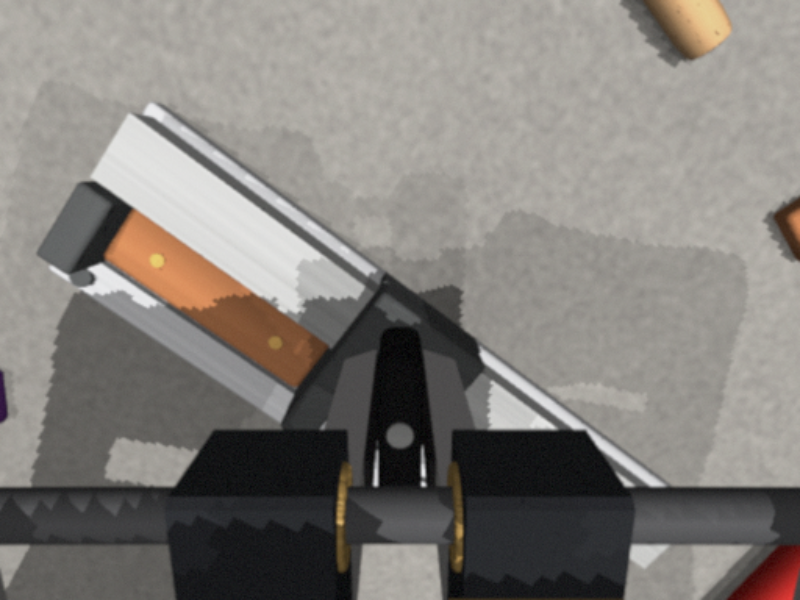

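The stop is touching the blank (320,365), and the blank is still against the end block (100,240). About 22° remain.

Request:
arm_command(steps=[[0,0.8,0.7,0,6],[0,0.8,0.7,0,12],[0,0.8,0.7,0,17],[0,0.8,0.7,0,20],[0,0.8,0.7,0,22],[0,0.8,0.7,0,22],[0,0.8,0.7,0,22]])

```text
clock: 8.85
eef_pos: [524.9, 243.9, 85.5]
eef_rot: [3.139, 0.0, 0.19]
wrist_force: [1.2, -13.2, 5.2]
finger_gap: 14.0
finger_force: 30.0
```

Run:
```python
from h import *
s=monitor.read_state();print(s['eef_pos'],s['eef_rot'],s['wrist_force'],s['moment'])
```

```text
[524.92165106 243.86712214  85.51350592] [3.13895679e+00 8.72799274e-05 1.89834798e-01] [  1.20573958 -13.19389323   5.21907067] [-2.47246666 -0.28158215  0.09910444]
```

Request:
arm_command(steps=[[0,-0.2,1,0,1],[0,-0.2,1.5,0,3],[0,-0.2,1.5,0,5],[0,-0.2,1.5,0,5],[0,-0.2,1.5,0,5]])

```text
clock: 9.48
eef_pos: [525.2, 243.7, 85.6]
eef_rot: [3.141, -0.002, 0.102]
wrist_force: [4.5, -5.8, 1.7]
finger_gap: 14.1
finger_force: 31.4
```

Run:
```python
from h import *
s=monitor.read_state();print(s['eef_pos'],s['eef_rot'],s['wrist_force'],s['moment'])
```

```text
[525.18568077 243.68656803  85.6186201 ] [ 3.14102852e+00 -1.51534918e-03  1.02176074e-01] [ 4.53485239 -5.83541597  1.74936826] [-0.9554621  -0.93889211  0.69966586]
```

The moment has risen to 0.7 N·m, so the knob is at its hard stop. I'll release, lift and check.

Request:
arm_command(steps=[[0.4,0,0,0,0],[0.4,0,0,0,0],[0.4,0,0,0,0],[0.4,0,0,0,0],[0.4,0,0,-40,0],[0.4,0,0,-80,0],[0.4,0,0,-120,0],[0.4,-20,0,-150,0],[0.4,-40,0,-150,0],[0.4,-40,0,-150,0],[0.4,-40,0,-150,0]])

```text
clock: 10.85
eef_pos: [485.2, 239.8, 235.2]
eef_rot: [3.141, 0.0, 0.102]
wrist_force: [0.2, 0.0, 0.7]
finger_gap: 37.5
finger_force: 0.0
```

Run:
```python
from h import *
p=imaging.camera('wrist')
cv2.imwrite('pics/w5.png',cv2.resize(p['img'],(800,600))[...,::-1])
s=monitor.read_state();print(s['clock'],s['eef_pos'],s['wrist_force'])
```

```text
10.9 [485.28790801 239.77645036 235.00761562] [-0.20928339 -0.30683381  0.20732848]
```

View pics/w5.png

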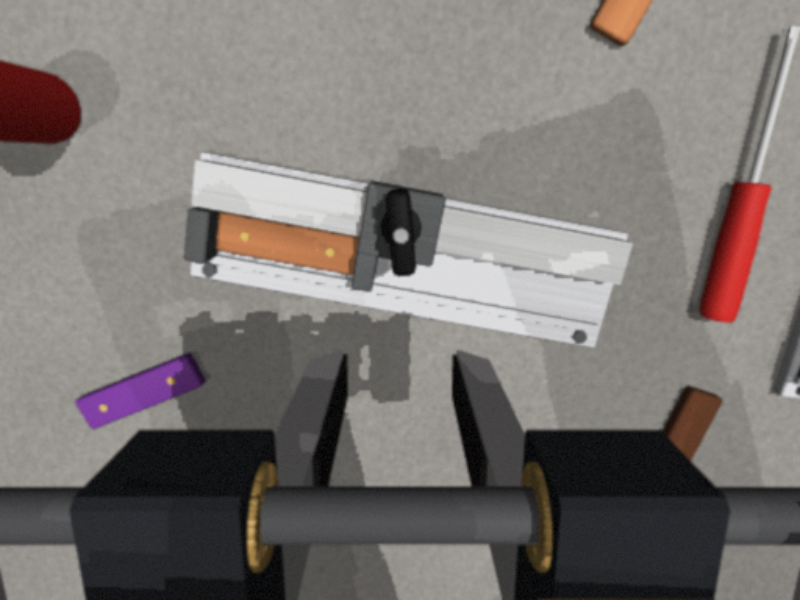

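The stop's edge (362,245) sits against the blank's end (355,255). The blank is seated at the end block (200,235), and the T-bar at (400,232) is about 75° from the rail, so it is locked. Nothing is touching the robot.

```bash
python3 -c "
from cell import job
print(job.sign_off())"
```

```text
the job is handed in; nothing more can be done
None
```

The stop is against the blank's free end and its knob is turned clockwise to the hard stop; the blank stayed in its seat, the empty jig was not touched, and the job is handed in (sign-off returned no verdict).

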